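# Seat a pine block in the dowel-drilling jig and clamp it, by touch alone

### The job

Get the pine block ready for drilling with light touches of the fingertips, never lifting it: first push on its long near side until it lies flat against the aluminium fence behind it, then push on its left end until it slides along the fence right up to the grey end stop, and last push the red handle of the toggle clamp back and down until the clamp is fully closed with its rubber foot on the block. Press gently throughout, and leave the other things on the bench where they are.

Things in the scene. Friction and masses are not known exactly. Their poses are not given: they have to be found in the camera images.
- jig: Dowel-drilling jig, screwed to the bench: plywood board, 18 mm thick (upper face z = 18 mm), with a fence, an end stop and a toggle clamp. Origin on the bench below the fence's working face, in the clamp's middle plane; x points away from the robot side, square to the fence, y left along the fence, z up. Board: x -80 to +12, y -65 to +85 mm, and a narrower tail to x = +92 (y -45 to +60).
- fence_face (a point): Middle of the working face of the aluminium fence, at x = 0, y = 12, z = 31 mm in the jig's frame. The face looks to the jig's -x; the fence is 128 mm long along y, 26 mm high above the board and 16 mm thick. Beside the jig, 60 mm or more from its board, stand a green toolbox (left, 160 mm high) and a blue parts cabinet (right, 165 mm high).
- stop_face (a point): Middle of the working face of the grey end stop with two drill bushings, at x = -23, y = -45, z = 33 mm in the jig's frame. The face looks to the jig's +y; the stop is 46 mm long along x, 18 mm thick, 30 mm high above the board.
- pine_block: Loose pine block, 45 (x) x 90 (y) x 36 mm, about 70 g, on the jig's board, top at z = 54 mm. Origin: centre of its underside; its y axis points along the jig's y to within 10 degrees. Starts about 8 to 20 mm short of the fence, 8 to 25 mm short of the end stop. Fully seated its origin is at x = -22.5, y = 0 mm in the jig's frame. Slides under less than 1 N.
- clamp_pivot (a point): Pivot of the clamp handle, on a riser behind the fence, at x = 65, y = 0, z = 70 mm in the jig's frame; its axis lies along the jig's y. The clamp arm pivots 20 mm nearer; open, it stands nearly upright, its tip about 140 mm above the bench and its foot at x about 10 mm; it follows the handle by itself.
- clamp_grip (a point): Middle of the upper, robot-side face of the handle's red grip (50 mm long, 18 wide, 13 thick, 41 to 91 mm from the pivot): 66 mm from the pivot along the handle, 6.5 mm off its centre line. Open, the handle leans up and away from the robot side; closed, it lies level along the jig's +x and this point is at x = 131, y = 0, z = 76.5 mm in the jig's frame.
- clamp_handle (a joint): Turn of the toggle clamp's handle in rad: 0 = fully open (69 degrees above level), 1.2 = fully closed (level, at its stop). Stays where it is left; moves with about 5 N at the grip and needs about 8 N for the last few degrees. Closing it swings the arm forward and down through a like angle; in the last 3 degrees the sprung rubber foot comes down on the seated block and presses it with about 3 N.
- clamp_foot: Black rubber foot of the clamp, 15 mm across, on a sprung spindle at the end of the arm. Origin: centre of its underside; with the clamp closed it is at x = -22, y = 0 mm in the jig's frame, on the block's top.
- tape_measure: Bystander: yellow tape measure, 38 x 72 x 68 mm. Origin: centre of its underside.
- glue_a: Bystander: glue bottle with orange cap, 52 mm across, 150 mm tall. Origin: centre of its underside.
- tape_brown: Bystander: roll of brown tape lying flat, 105 mm across, 48 mm high. Origin: centre of its underside.
- staple_box: Bystander: red carton, 50 x 85 x 30 mm. Origin: centre of its underside.
- marker_black: Bystander: marker with black cap, 135 mm long, 18 mm high, lying. Origin: centre of its underside.

How it is judged:
By the outcome, as a careful person would: the job done as asked, in the order asked, and still so for the second after the job is handed in, with the robot touching nothing.
It also fails if it takes over 61 s, if anything falls off the work surface, if the arm or the gripper's body presses on something with over 40 N, if the wrist force passes 120 N, or if a joint passes its speed limit or range.

### The arm

A 6-joint arm with a two-finger parallel gripper is mounted at the origin on the work surface; the furniture and walls round the work are solid. World frame = base frame: x ahead of the robot, y to its left, z up, the work surface at z = 0. Lengths are in m, angles in degrees, forces in N, time in s.
With the tool pointing down it reaches from about 0.375 to 0.9 m from the base axis. Payload 3.1 kg.
Tool frame: the origin (TCP) lies at the very end of the fingers, on their centre line; the grasp point (between the pads) lies grip_point_offset behind it (grip_point_offset is the distance from the TCP to the grasp point, in m); z points along the fingers, y is the line along which they close (so a half turn about z gives the same grasp; the last joint's range is limited). The gripper opens to 87 mm and grips with 3 to 60 N. Pads are 19 mm wide; open, the fingers measure 117 mm over their backs; the gripper's body (75 mm by 190 mm) begins 51 mm behind the grasp point.
Start: joints at [-86.03, 30.224, 82.088, -0, 67.689, -10.227], TCP at [0.153, -0.606, 0.223] pointing down, gripper open.
Joint ranges: [-176.69, 176.69], [-43.24, 126.21], [12.49, 139.97], [-82, 262], [0, 151.66], [-163.58, 163.58]. Speed limits (degrees/s): [159.86, 159.86, 180, 180, 180, 180].

### API

Orientations are given as a 3x3 rotation matrix whose columns are the frame's x, y, z axes.
In Python, from rig import * gives the robot as it stands.
- The arm moves only by the tool move_arm, never from a script. Its argument "increments" is a list of rows, each a list of 3 entries, a list of its own where there are three numbers: the shift along the tool's x, y, z in units of 30 mm (1.0 is 30 mm), then the turn, a rotation vector about the tool's x, y, z in units of 120 degrees (1.0 is 120 degrees), then the closure, from 0 (fully open) to 1 (shut). A call has 1 to 20 rows; each row shifts and turns the commanded pose from where the row before left it, along the tool's axes as they then stand; what a row does not reach is not made up. A row lasts 1/12 s, in which the tool goes at most 41.7 mm and 7.16 degrees, less where a joint would pass 70% of its speed; a pose out of reach is approached as far as the arm can. A call with a number of a shift or a turn outside -1 to 1 is refused whole. A call with a gripper value outside its range is refused whole. The fingers move at their own pace and stop on an object; the grip force is fixed at half the most. Time passes only in rows, so rows that do not move let the fingers close. It gives the time, the measured TCP pose, the force, the opening and the grip force at its end, in the units of the state.
- read_state(): the state, without advancing time (a new reading comes with each control period).
- capture(name): name is "scene" or "top" or "wrist"; returns a dict with "img" (384x512x3 uint8, red, green, blue), "mtx" (3x3 intrinsics, pixels), "eye" and "rotation" of the camera in the world. Camera axes: x right, y down, z forward; pixel columns grow to the right and rows downward; lengths in m; the calibration is good to about 2 mm. The wrist camera is an equidistant fisheye: a pixel r from the principal point sees the ray r / f radians off the axis. A picture is of the moment at which its call begins. There is no depth.
- hand_in(): hands the job in; it is judged then, once.
Trained networks look in a picture, given as the dict that the camera call returned (one of the last four; its "shot" number tells which), for a name from the list of things; names that differ only in an ending like _2 or _b are one class to them, and where a whole thing is asked for, a point or a joint stands for the part that bears it (a point fixed in the world has none). Each returns a list of dicts, best first, with "confidence" (0 to 1); they miss things now and then, are a little off and sometimes report something else, mostly with a low value. They report only what shows in the picture. A call takes as long as a camera call.
- search_frame(picture, label): "extent" ([left, top, right, bottom] as shares, 0 to 1, of the picture: columns of its width, rows of its height, round what is visible of it).
- pinpoint(picture, label): "xy" ([column, row] as shares, 0 to 1, of the picture: columns of its width, rows of its height: a listed point, or the origin of a listed thing).
The state is a dict: "time_s": time; "joint_positions": joint angles; "qvel": joint speeds; "tau": joint torques, N m; "position": TCP position; "tcp_rot": TCP orientation; "force": force on the tool from outside, world axes, zero at the start; "moment": the same for the moment, N m; "opening": opening from 0.0 (shut) to 1.0 (fully open); "grasp_force": force on a finger pad.
Only numpy, scipy, OpenCV 4.12 (cv2) and the standard library are available. Lean on these libraries where they do the work, as an engineer would, in place of code of your own. Each camera call takes 0.05 s, during which the arm holds its last target. There are 200 camera calls.

## Working session

There is one attempt and no reset: what is moved stays moved. The work goes in short steps, Python scripts to look and compute and a tool call to move; the robot and the scene stay as the last step left them, time stands still between calls to the robot, and variables do not carry over. Pictures are saved under pics/ and viewed, at most 10 in all, crops included, and the job is handed in when it is done.

Besides the shell and the picture viewer there is one more tool, called by a JSON object that holds its "fn" and its "kwargs", one argument or row to a line. move_arm: Moves the arm, as the interface text tells. Its arguments: {"type":"object","properties":{"increments":{"type":"array"}},"required":["increments"]}

```bash
mkdir -p pics; ls; cat > h.py <<'E'
from rig import *
import numpy as np, cv2
def ray(c,uv):
    K=c["mtx"];return c["rotation"]@np.array([(uv[0]-K[0,2])/K[0,0],(uv[1]-K[1,2])/K[1,1],1])
def onz(c,uv,z):
    d=ray(c,uv);e=np.array(c["eye"]);return e+d*(z-e[2])/d[2]
def proj(c,P):
    q=(np.atleast_2d(P)-c["eye"])@np.array(c["rotation"]);K=c["mtx"]
    return np.c_[K[0,0]*q[:,0]/q[:,2]+K[0,2],K[1,1]*q[:,1]/q[:,2]+K[1,2]]
def save(c,n): cv2.imwrite("pics/"+n,c["img"][:,:,::-1])
E
python3 - <<'E'
from h import *
s=read_state();print(s["position"],np.round(s["tcp_rot"],3).tolist(),s["opening"],s["time_s"])
for n in("scene","top"):
    c=capture(n);save(c,n+"0.png");print(n,np.round(c["eye"],3),np.round(c["rotation"],3).tolist(),np.round(c["mtx"],1).tolist())
    for l in "fence_face stop_face pine_block clamp_pivot clamp_grip clamp_foot tape_measure glue_a tape_brown staple_box marker_black".split():
        print(l,[(np.round(np.array(d["xy"])*[512,384],1).tolist(),round(d["confidence"],2)) for d in pinpoint(c,l)[:2]])
E
```

```text
pics
[ 0.15326709 -0.60514665  0.22157265] [[0.969, 0.245, -0.0], [0.245, -0.969, 0.002], [0.0, -0.002, -1.0]] 0.9968946650717779 0.0
scene [-0.374  0.431  1.024] [[-0.392, -0.657, 0.644], [-0.92, 0.265, -0.29], [0.02, -0.706, -0.708]] [[366.4, 0.0, 245.8], [0.0, 366.4, 197.8], [0.0, 0.0, 1.0]]
fence_face [([195.3, 231.7], 0.91)]
stop_face [([215.3, 228.5], 0.68)]
pine_block [([201.4, 241.0], 0.85)]
clamp_pivot [([190.2, 209.6], 0.9), ([205.3, 234.9], 0.33)]
clamp_grip [([185.7, 192.9], 0.47)]
clamp_foot [([196.5, 209.0], 0.46)]
tape_measure [([350.5, 193.9], 0.79)]
glue_a []
tape_brown []
staple_box [([360.1, 209.8], 0.91)]
marker_black [([150.3, 241.2], 0.63)]
top [0.306 0.041 1.488] [[0.027, -0.995, 0.094], [-1.0, -0.027, 0.006], [-0.003, -0.094, -0.996]] [[393.5, 0.0, 255.1], [0.0, 393.5, 193.9], [0.0, 0.0, 1.0]]
fence_face []
stop_face [([208.5, 193.5], 0.46)]
pine_block [([203.2, 204.5], 0.85)]
clamp_pivot [([197.7, 175.4], 0.66)]
clamp_grip [([198.9, 163.1], 0.6)]
clamp_foot [([202.3, 188.0], 0.58)]
tape_measure [([374.1, 208.0], 0.6)]
glue_a [([203.0, 192.5], 0.58), ([365.1, 176.5], 0.5)]
tape_brown [([134.6, 174.0], 0.89)]
staple_box [([200.8, 191.9], 0.53)]
marker_black [([164.4, 184.1], 0.7)]
```

```bash
python3 - <<'E'
import cv2
a=cv2.imread("pics/scene0.png")[140:290,110:310];b=cv2.imread("pics/top0.png")[120:270,100:300]
cv2.imwrite("pics/m0.png",cv2.resize(cv2.vconcat([a,b]),(800,1200),interpolation=cv2.INTER_CUBIC)[:600])
cv2.imwrite("pics/m1.png",cv2.resize(b,(800,600),interpolation=cv2.INTER_CUBIC))
E
```

```text
(no output)
```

View pics/m0.png

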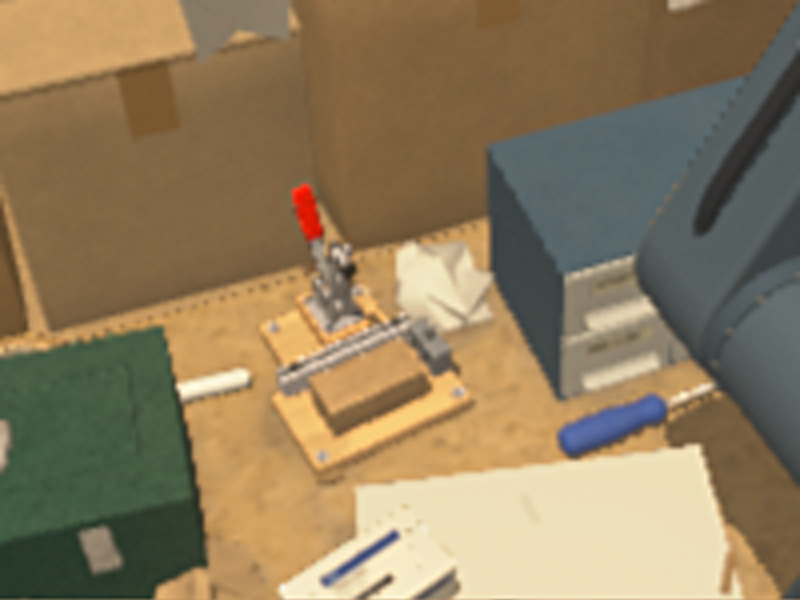

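View pics/m1.png

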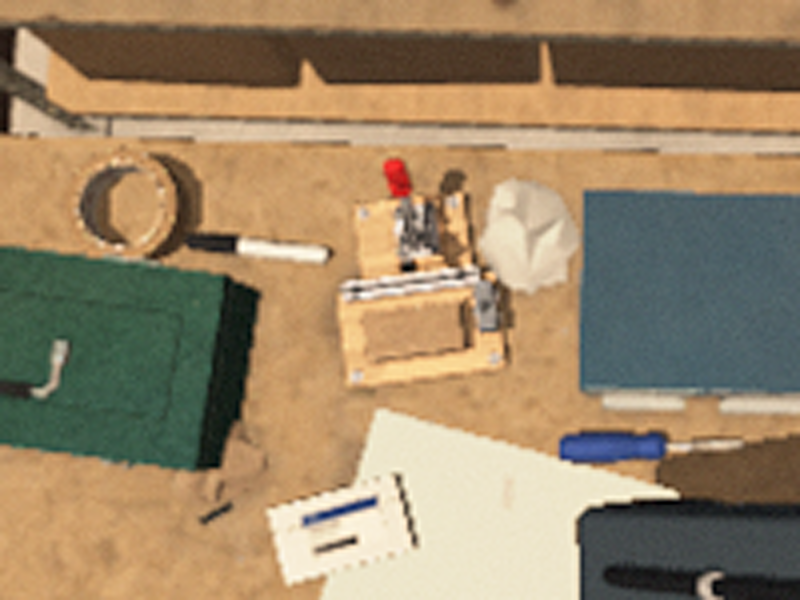

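The jig is mid-image: block at about (203,205) in the top view and handle upright at (199,163). The toolbox is to the left, the cabinet to the right and a carton wall is behind. Next I fit the jig pose.

```bash
cat >> h.py <<'E'
def J2W(p,q):
    x,y,t=p;q=np.atleast_2d(q)/1000.;c,s=np.cos(t),np.sin(t)
    return np.c_[x+c*q[:,0]-s*q[:,1],y+s*q[:,0]+c*q[:,1],q[:,2]]
E
python3 - <<'E'
from h import *
from scipy.optimize import least_squares
t=capture("top");s=capture("scene")
T=lambda u,v:(100+u/4,120+v/4); S=lambda u,v:(110+u/4,140+v/4)
obs=[(t,T(350,385),(-80,85,18)),(t,T(507,365),(-80,-65,18)),(t,T(357,203),(92,60,18)),(t,T(467,192),(92,-45,18)),
(s,S(320,472),(-80,85,18)),(s,S(472,400),(-80,-65,18)),(s,S(262,327),(92,60,18)),
(s,(195.3,231.7),(0,12,31)),(s,(215.3,228.5),(-23,-45,33)),(s,(190.2,209.6),(65,0,70)),(t,(208.5+6,193.5),(-23,-45,33)),(t,(197.7,175.4),(65,0,70)),(t,(198.9,163.1),(82.5,0,134))]
f=lambda p:np.concatenate([proj(c,J2W(p,q))[0]-uv for c,uv,q in obs])
r=least_squares(f,[0.4,0.2,0],loss="soft_l1");print(r.x,np.degrees(r.x[2]));print(np.round(f(r.x).reshape(-1,2),1).tolist())
# block top corners
for c,P in((t,[T(362,362),T(467,350),T(363,308),T(462,300)]),(s,[S(330,405),S(430,375),S(310,380),S(398,340)])):
    for uv in P:
        w=onz(c,uv,.054);d=w-[r.x[0],r.x[1],0];a=r.x[2];print(np.round(1000*np.array([np.cos(a)*d[0]+np.sin(a)*d[1],-np.sin(a)*d[0]+np.cos(a)*d[1]])))
# back wall foot, toolbox top
print(onz(s,S(50,330),0),onz(s,S(350,245),0),onz(t,T(225,275),.16),onz(t,T(583,190),.165),onz(t,T(200,468),.16))
E
```

```text
[0.44398089 0.23309914 0.1635519 ] 9.370833728056585
[[-1.3, 0.7], [-0.7, 0.2], [-1.9, 0.1], [-1.8, -0.9], [-0.7, -0.2], [0.3, -0.8], [-1.1, -0.2], [2.3, -1.1], [-0.2, -0.5], [1.2, 0.5], [3.9, 3.3], [4.4, -1.7], [0.1, 3.0]]
[-61.  61.]
[-63. -36.]
[-12.  54.]
[-17. -37.]
[-50.  55.]
[-66. -32.]
[-17.  57.]
[-17. -27.]
[0.60753673 0.48159967 0.        ] [0.60896575 0.19423497 0.        ] [0.43956818 0.38454637 0.16      ] [0.51973097 0.0826563  0.165     ] [0.27626007 0.39728147 0.16      ]
```

{"fn": "move_arm", "kwargs": {
  "increments": [
    [[0.84, -0.49, -0.2], [0, 0, 0], 1],
    [[0.84, -0.49, -0.2], [0, 0, 0], 1],
    [[0.84, -0.49, -0.2], [0, 0, 0], 1],
    [[0.84, -0.49, -0.2], [0, 0, 0], 1],
    [[0.84, -0.49, -0.2], [0, 0, 0], 1],
    [[0.84, -0.49, -0.2], [0, 0, 0], 1],
    [[0.84, -0.49, -0.2], [0, 0, 0], 1],
    [[0.84, -0.49, -0.2], [0, 0, 0], 1],
    [[0.84, -0.49, -0.2], [0, 0, 0], 1],
    [[0.84, -0.49, -0.2], [0, 0, 0.04], 1]
  ]
}}

```text
time_s: 2.13
position: [0.3624, -0.4004, 0.283]
tcp_rot: [[0.987, 0.162, 0.0], [0.162, -0.987, -0.0], [0.0, 0.0, -1.0]]
force: [1.1, -0.8, -0.3]
opening: 0.325
grasp_force: 0.0
```

{"fn": "move_arm", "kwargs": {
  "increments": [
    [[0.15, -0.9, 0], [0, 0, 0], 1],
    [[0.15, -0.9, 0], [0, 0, 0], 1],
    [[0.15, -0.9, 0], [0, 0, 0], 1],
    [[0.15, -0.9, 0], [0, 0, 0], 1],
    [[0.15, -0.9, 0], [0, 0, 0], 1],
    [[0.15, -0.9, 0], [0, 0, 0], 1],
    [[0.15, -0.9, 0], [0, 0, 0], 1],
    [[0.15, -0.9, 0], [0, 0, 0], 1],
    [[0.15, -0.9, 0], [0, 0, 0], 1],
    [[0.15, -0.9, 0], [0, 0, 0], 1],
    [[0.15, -0.9, 0], [0, 0, 0], 1],
    [[0.15, -0.9, 0], [0, 0, 0], 1],
    [[0.15, -0.9, 0], [0, 0, 0], 1],
    [[0.15, -0.9, 0], [0, 0, 0], 1],
    [[0.15, -0.9, 0], [0, 0, 0], 1],
    [[0.15, -0.9, 0], [0, 0, 0], 1],
    [[0.15, -0.9, 0], [0, 0, 0], 1],
    [[0.15, -0.9, 0], [0, 0, 0], 1],
    [[0.15, -0.9, 0], [0, 0, 0], 1],
    [[0, 0, 0], [0, 0, 0], 1]
  ]
}}

```text
time_s: 3.8
position: [0.3617, 0.1221, 0.2828]
tcp_rot: [[0.986, 0.168, 0.001], [0.168, -0.986, 0.002], [0.001, -0.002, -1.0]]
force: [0.3, -1.2, 0.4]
opening: 0.004
grasp_force: 0.0
```

```bash
cat >> h.py <<'E'
def fray(c,uv):
    K=c["mtx"];d=np.array([(uv[0]-K[0,2])/K[0,0],(uv[1]-K[1,2])/K[1,1]]);r=np.hypot(*d)
    return np.array(c["rotation"])@np.r_[d/max(r,1e-9)*np.sin(r),np.cos(r)]
def fonz(c,uv,z):
    d=fray(c,uv);e=np.array(c["eye"]);return e+d*(z-e[2])/d[2]
def fproj(c,P):
    q=(np.atleast_2d(P)-c["eye"])@np.array(c["rotation"]);K=c["mtx"];n=np.hypot(q[:,0],q[:,1]);th=np.arctan2(n,q[:,2])
    return np.c_[K[0,0]*q[:,0]/n*th+K[0,2],K[1,1]*q[:,1]/n*th+K[1,2]]
def W2J(p,w):
    d=np.array(w)[:2]-p[:2];a=p[2];return 1000*np.array([np.cos(a)*d[0]+np.sin(a)*d[1],-np.sin(a)*d[0]+np.cos(a)*d[1]])
P0=np.array([.44398,.2331,.16355])
E
python3 - <<'E'
from h import *
c=capture("wrist");cv2.imwrite("pics/w0.png",cv2.resize(c["img"][:,:,::-1],(800,600),interpolation=cv2.INTER_CUBIC))
print(np.round(c["eye"],3),np.round(c["rotation"],3).tolist(),np.round(c["mtx"],1).tolist())
for l in "fence_face stop_face pine_block clamp_pivot clamp_grip clamp_foot".split():
    print(l,[(np.round(np.array(d["xy"])*[800,600],1).tolist(),round(d["confidence"],2)) for d in pinpoint(c,l)[:2]])
print(np.round(fproj(c,J2W(P0,[(0,12,31),(-23,-45,33),(65,0,70),(82.5,0,134),(-80,85,18),(-80,-65,18)]))*1.5625,1).tolist())
E
```

```text
[0.43  0.133 0.445] [[0.168, -0.954, -0.248], [-0.986, -0.164, -0.04], [-0.003, 0.251, -0.968]] [[297.3, 0.0, 255.8], [0.0, 297.3, 190.7], [0.0, 0.0, 1.0]]
fence_face [([278.2, 147.4], 0.74)]
stop_face [([345.3, 163.7], 0.6)]
pine_block [([282.5, 180.8], 0.61)]
clamp_pivot [([286.4, 61.3], 0.94)]
clamp_grip [([265.3, 20.2], 0.76)]
clamp_foot [([261.0, 121.3], 0.48)]
[[280.4, 149.0], [342.6, 172.4], [283.3, 68.8], [262.0, 25.8], [214.6, 236.4], [366.7, 234.0]]
```

View pics/w0.png

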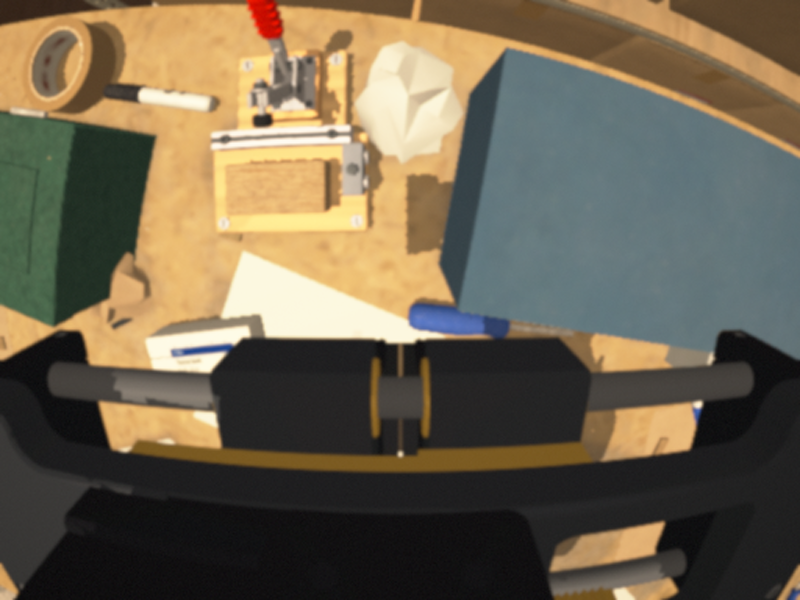

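Wrist view: block top at (225–328, 160–213), fence bar at y≈138, stop at (355,168), open handle top-left at (265,15). I refit the jig from these corners.

```bash
python3 - <<'E'
from h import *
from scipy.optimize import least_squares
c=capture("wrist")
obs=[((218,232),(-80,85,18)),((368,232),(-80,-65,18)),((240,57),(92,60,18)),((347,52),(92,-45,18)),((212,149),(0,76,44)),((351,142),(0,-52,44)),((286.4,61.3),(65,0,70)),((278.2,147.4),(0,12,31)),((344,194),(-46,-45,48)),((265.3,20.2),(82.5,0,134))]
f=lambda p:np.concatenate([fproj(c,J2W(p,q))[0]*1.5625-uv for uv,q in obs])
r=least_squares(f,P0,loss="soft_l1",f_scale=2);p=r.x;print(p.tolist(),np.degrees(p[2]));print(np.round(f(p).reshape(-1,2),1).tolist())
for uv in [(226,214),(328,214),(226,163),(326,160)]: print(np.round(W2J(p,fonz(c,np.array(uv)/1.5625,.054)),1))
for n,uv,z in(("box",(155,135),.16),("cab",(508,48),.165),("cabf",(458,305),.165)):print(n,fonz(c,np.array(uv)/1.5625,z),np.round(W2J(p,fonz(c,np.array(uv)/1.5625,z))))
E
```

```text
[0.4486907087046667, 0.22585059253812692, 0.15447150281550892] 8.850565166371874
[[-2.1, 1.1], [0.7, -1.2], [-1.0, -1.0], [1.0, -3.8], [-0.5, -0.1], [0.6, 0.0], [-0.4, 3.6], [4.3, -2.0], [-1.1, 1.3], [0.1, 1.1]]
[-59.3  59.2]
[-61.5 -32.9]
[-14.3  57.9]
[-15.6 -31.5]
box [0.44173991 0.29504457 0.16      ] [ 4. 69.]
cab [0.52463101 0.07720977 0.165     ] [  52. -159.]
cabf [0.36033131 0.07998517 0.165     ] [-110. -131.]
```

{"fn": "move_arm", "kwargs": {
  "increments": [
    [[0.07, -0.69, 0], [0, 0, 0], 1],
    [[0.07, -0.69, 0], [0, 0, 0], 1],
    [[0.07, -0.69, 0], [0, 0, 0], 1],
    [[0.07, -0.69, 0], [0, 0, 0], 1],
    [[0.07, -0.69, 0], [0, 0, 0.007], 1],
    [[0, 0, 1], [0, 0, 0], 1],
    [[0, 0, 1], [0, 0, 0], 1],
    [[0, 0, 1], [0, 0, 0], 1],
    [[0, 0, 1], [0, 0, 0], 1],
    [[0, 0, 1], [0, 0, 0], 1],
    [[0, 0, 1], [0, 0, 0], 1],
    [[0, 0, 1], [0, 0, 0], 1],
    [[0, 0, 1], [0, 0, 0], 1],
    [[0, 0, 0.4], [0, 0, 0], 1],
    [[0, 0, 0], [0, 0, 0], 1],
    [[0, 0, 0], [0, 0, 0], 1]
  ]
}}

```text
time_s: 5.53
position: [0.3558, 0.2217, 0.03]
tcp_rot: [[0.989, 0.147, -0.002], [0.147, -0.989, -0.0], [-0.002, 0.0, -1.0]]
force: [0.2, -0.0, -0.6]
opening: 0.001
grasp_force: 0.0
```

```bash
python3 - <<'E'
from h import *
c=capture("wrist");cv2.imwrite("pics/w1.png",cv2.resize(c["img"][:,:,::-1],(800,600),interpolation=cv2.INTER_CUBIC))
s=read_state();print(s["position"],np.round(s["force"],2),s["time_s"])
E
```

```text
[0.35626798 0.22204544 0.03081454] [-0.59  0.29 -0.37] 5.5833
```

View pics/w1.png

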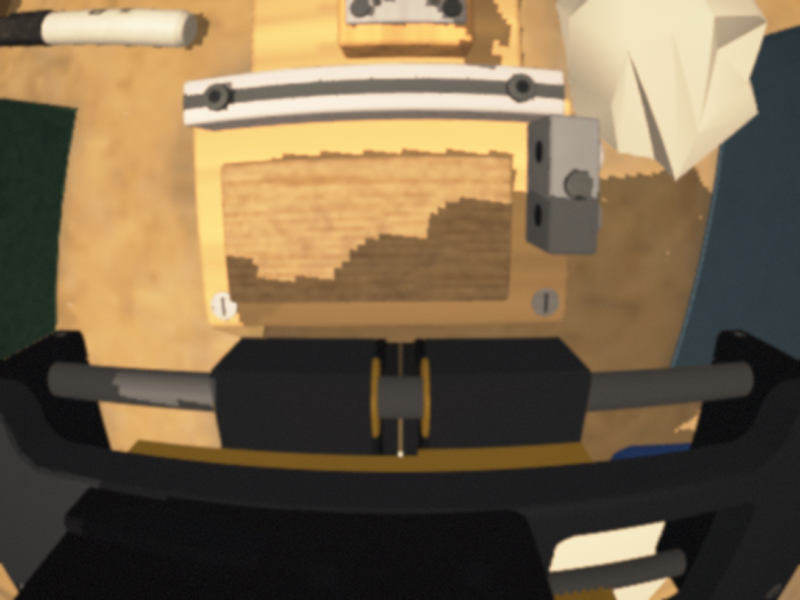

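```bash
python3 - <<'E'
from h import *
from scipy.optimize import least_squares
c=capture("wrist")
obs=[((211,325),(-80,85,18)),((566,318),(-80,-65,18)),((187,126),(0,76,44)),((548,252),(-46,-45,48)),((564,112),(0,-52,44))]
f=lambda p:np.concatenate([fproj(c,J2W(p,q))[0]*1.5625-uv for uv,q in obs])
r=least_squares(f,P0);p=r.x;print(p.tolist(),np.degrees(p[2]));print(np.round(f(p).reshape(-1,2),1).tolist())
for uv in [(228,303),(508,300),(222,166),(513,152)]: print(np.round(W2J(p,fonz(c,np.array(uv)/1.5625,.054)),1))
s=read_state();print(W2J(p,s["position"]),s["position"])
E
```

```text
[0.4485661238012443, 0.23283415776457594, 0.16885676255249588] 9.674779836500699
[[-2.7, 2.1], [1.8, 2.5], [-2.8, -1.1], [1.0, -1.9], [2.0, -0.1]]
[-60.2  59.8]
[-61.  -30.1]
[-16.2  58.2]
[-15. -31.]
[-92.44969146   5.05242238] [0.35658221 0.22227804 0.03131473]
```

{"fn": "move_arm", "kwargs": {
  "increments": [
    [[0, -0.15, 0], [0, 0, -0.008], 1],
    [[0, -0.15, 0.05], [0, 0, 0], 1],
    [[0.2, 0, 0], [0, 0, 0], 1],
    [[0.2, 0, 0], [0, 0, 0], 1],
    [[0.15, 0, 0], [0, 0, 0], 1],
    [[0.1, 0, 0], [0, 0, 0], 1],
    [[0.07, 0, 0], [0, 0, 0], 1],
    [[0.07, 0, 0], [0, 0, 0], 1],
    [[0.07, 0, 0], [0, 0, 0], 1],
    [[0.07, 0, 0], [0, 0, 0], 1],
    [[0.07, 0, 0], [0, 0, 0], 1],
    [[0, 0, 0], [0, 0, 0], 1]
  ]
}}

```text
time_s: 6.63
position: [0.3845, 0.2363, 0.029]
tcp_rot: [[0.986, 0.165, 0.001], [0.165, -0.986, 0.0], [0.001, -0.0, -1.0]]
force: [0.4, 1.1, -0.0]
opening: 0.005
grasp_force: 0.0
```

{"fn": "move_arm", "kwargs": {
  "increments": [
    [[0.05, 0, 0], [0, 0, 0], 1],
    [[0.05, 0, 0], [0, 0, 0], 1],
    [[0.05, 0, 0], [0, 0, 0], 1],
    [[0, 0, 0], [0, 0, 0], 1]
  ]
}}

```text
time_s: 6.97
position: [0.3887, 0.2371, 0.0291]
tcp_rot: [[0.986, 0.165, 0.001], [0.165, -0.986, 0.0], [0.001, -0.0, -1.0]]
force: [0.5, 0.5, 0.2]
opening: 0.008
grasp_force: 0.0
```

```bash
python3 - <<'E'
from h import *
c=capture("wrist");cv2.imwrite("pics/w2.png",cv2.resize(c["img"][:,:,::-1],(800,600),interpolation=cv2.INTER_CUBIC))
for i in range(3):
    capture("wrist");s=read_state();print(s["position"],np.round(s["force"],2),s["time_s"])
E
```

```text
[0.38849416 0.23699659 0.02906166] [ 0.39 -0.26 -0.33] 7.0667
[0.38840177 0.23696668 0.02907279] [-0.37 -0.04 -0.44] 7.1167
[0.38834576 0.23696137 0.02907464] [-0.74  0.27  0.11] 7.1667
```

View pics/w2.png

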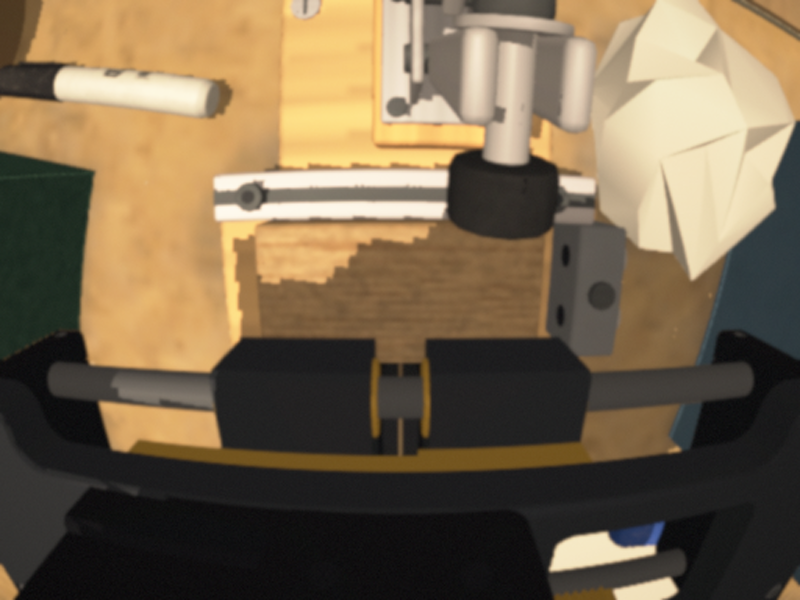

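The block's far edge now lies next to the fence, almost touching it at row ~222, and the foot is hanging at (500,195). I keep advancing in small steps.

{"fn": "move_arm", "kwargs": {
  "increments": [
    [[0.04, 0, 0], [0, 0, 0], 1],
    [[0.04, 0, 0], [0, 0, 0], 1],
    [[0.04, 0, 0], [0, 0, 0], 1],
    [[0, 0, 0], [0, 0, 0], 1],
    [[0, 0, 0], [0, 0, 0], 1]
  ]
}}

```text
time_s: 7.58
position: [0.3888, 0.2369, 0.0289]
tcp_rot: [[0.986, 0.165, -0.006], [0.165, -0.986, -0.002], [-0.006, 0.001, -1.0]]
force: [-4.3, 1.0, 2.4]
opening: 0.005
grasp_force: 2.5
```

{"fn": "move_arm", "kwargs": {
  "increments": [
    [[0.04, 0, 0], [0, 0, 0], 1],
    [[0, 0, 0], [0, 0, 0], 1],
    [[0, 0, 0], [0, 0, 0], 1]
  ]
}}

```text
time_s: 7.83
position: [0.3888, 0.2369, 0.0288]
tcp_rot: [[0.986, 0.165, -0.008], [0.165, -0.986, -0.002], [-0.008, 0.001, -1.0]]
force: [-6.2, 0.5, 3.8]
opening: 0.004
grasp_force: 3.2
```

{"fn": "move_arm", "kwargs": {
  "increments": [
    [[0.04, 0, 0], [0, 0, 0], 1],
    [[0, 0, 0], [0, 0, 0], 1],
    [[0, 0, 0], [0, 0, 0], 1]
  ]
}}

```text
time_s: 8.08
position: [0.3888, 0.2368, 0.0288]
tcp_rot: [[0.986, 0.165, -0.01], [0.165, -0.986, -0.003], [-0.011, 0.001, -1.0]]
force: [-8.8, 0.4, 5.3]
opening: 0.008
grasp_force: 4.0
```

{"fn": "move_arm", "kwargs": {
  "increments": [
    [[-0.45, 0, 0], [0, 0, 0], 1],
    [[-0.45, 0, 0], [0, 0, 0], 1],
    [[0, 0, -1], [0, 0, 0], 1],
    [[0, 0, -1], [0, 0, 0], 1],
    [[0, 0, -1], [0, 0, 0], 1],
    [[0, 0, -1], [0, 0, 0], 1],
    [[0, 0, -1], [0, 0, 0], 1],
    [[0, 0, -1], [0, 0, 0], 1],
    [[0, 0, -1], [0, 0, 0], 1]
  ]
}}

```text
time_s: 8.83
position: [0.3678, 0.2334, 0.2409]
tcp_rot: [[0.986, 0.165, 0.002], [0.165, -0.986, 0.0], [0.002, -0.0, -1.0]]
force: [0.9, 0.1, -0.9]
opening: 0.004
grasp_force: 0.0
```

{"fn": "move_arm", "kwargs": {
  "increments": [
    [[0, 0, 0], [0, 0, -0.0577], 1],
    [[0, 0, 0], [0, 0, -0.0577], 1],
    [[0, 0, 0], [0, 0, -0.0577], 1],
    [[0, 0, 0], [0, 0, -0.0577], 1],
    [[0, 0, 0], [0, 0, -0.0577], 1],
    [[0, 0, 0], [0, 0, -0.0577], 1],
    [[0, 0, 0], [0, 0, -0.0577], 1],
    [[0, 0, 0], [0, 0, -0.0577], 1],
    [[0, 0, 0], [0, 0, -0.0577], 1],
    [[0, 0, 0], [0, 0, -0.0577], 1],
    [[0, 0, 0], [0, 0, -0.0577], 1],
    [[0, 0, 0], [0, 0, -0.0577], 1],
    [[0, 0, 0], [0, 0, -0.0577], 1],
    [[0.65, 0.5, 0], [0, 0, 0], 1],
    [[0.65, 0.5, 0], [0, 0, 0], 1],
    [[0.65, 0.5, 0], [0, 0, 0], 1],
    [[0.65, 0.5, 0], [0, 0, 0], 1],
    [[0, 0, 0], [0, 0, 0], 1]
  ]
}}

```text
time_s: 10.33
position: [0.4174, 0.3239, 0.2395]
tcp_rot: [[-0.167, 0.986, 0.006], [0.986, 0.167, 0.004], [0.003, 0.006, -1.0]]
force: [0.1, 0.9, 1.0]
opening: 0.006
grasp_force: 0.0
```

```bash
python3 - <<'E'
from h import *
P=np.array([.4485,.232,.166])
s=read_state();print(W2J(P,s["position"]),s["position"],np.round(s["tcp_rot"],3).tolist(),np.round(s["joint_positions"],1),np.round(s["force"],1))
c=capture("wrist");cv2.imwrite("pics/w3.png",cv2.resize(c["img"][:,:,::-1],(800,600),interpolation=cv2.INTER_CUBIC))
print(np.round(fproj(c,J2W(P,[(-80,85,18),(0,76,44),(-46,-45,48),(0,0,54),(-45,0,54)]))*1.5625).tolist())
E
```

```text
[-15.45572624  95.79397155] [0.41742787 0.32392327 0.23953176] [[-0.167, 0.986, 0.006], [0.986, 0.167, 0.004], [0.003, 0.006, -1.0]] [25.7 21.4 95.1  0.1 63.1 16. ] [0.1 0.9 1. ]
[[321.0, 275.0], [417.0, 293.0], [362.0, 428.0], [416.0, 385.0], [361.0, 385.0]]
```

View pics/w3.png

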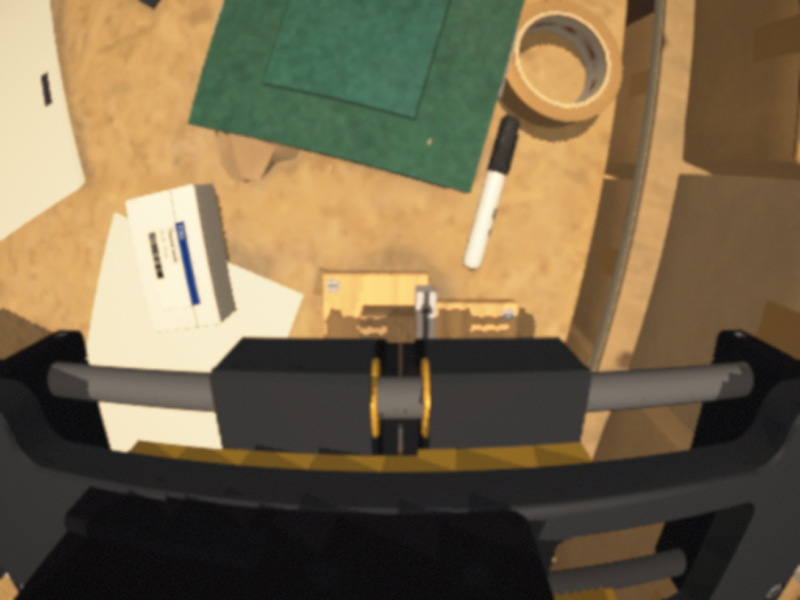

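{"fn": "move_arm", "kwargs": {
  "increments": [
    [[0, -0.36, 0], [0, 0, 0], 1],
    [[0, 0, 0.9], [0, 0, 0], 1],
    [[0, 0, 0.9], [0, 0, 0], 1],
    [[0, 0, 0.9], [0, 0, 0], 1],
    [[0, 0, 0.9], [0, 0, 0], 1],
    [[0, 0, 0.9], [0, 0, 0], 1],
    [[0, 0, 0.9], [0, 0, 0], 1],
    [[0, 0, 0.9], [0, 0, 0], 1],
    [[0, 0, 0.4], [0, 0, 0], 1],
    [[-0.3, 0, 0], [0, 0, 0], 1],
    [[-0.25, 0, 0], [0, 0, 0], 1],
    [[0, 0, 0], [0, 0, 0], 1]
  ]
}}

```text
time_s: 11.38
position: [0.4056, 0.3004, 0.039]
tcp_rot: [[-0.164, 0.986, -0.0], [0.986, 0.164, -0.0], [-0.0, -0.0, -1.0]]
force: [-0.5, 0.0, 0.7]
opening: 0.004
grasp_force: 0.0
```

{"fn": "move_arm", "kwargs": {
  "increments": [
    [[0, 0.17, 0], [0, 0, 0], 1],
    [[-0.05, 0, 0], [0, 0, 0], 1],
    [[-0.05, 0, 0], [0, 0, 0], 1],
    [[-0.05, 0, 0], [0, 0, 0], 1],
    [[-0.05, 0, 0], [0, 0, 0], 1],
    [[-0.05, 0, 0], [0, 0, 0], 1],
    [[-0.05, 0, 0], [0, 0, 0], 1],
    [[-0.05, 0, 0], [0, 0, 0], 1],
    [[-0.05, 0, 0], [0, 0, 0], 1],
    [[0, 0, 0], [0, 0, 0], 1],
    [[0, 0, 0], [0, 0, 0], 1]
  ]
}}

```text
time_s: 12.3
position: [0.4128, 0.2911, 0.038]
tcp_rot: [[-0.166, 0.986, -0.0], [0.986, 0.166, -0.0], [-0.0, -0.0, -1.0]]
force: [0.3, -0.1, -0.3]
opening: 0.003
grasp_force: 0.0
```

{"fn": "move_arm", "kwargs": {
  "increments": [
    [[-0.04, 0, 0], [0, 0, 0], 1],
    [[-0.04, 0, 0], [0, 0, 0], 1],
    [[-0.04, 0, 0], [0, 0, 0], 1],
    [[0, 0, 0], [0, 0, 0], 1],
    [[0, 0, 0], [0, 0, 0], 1]
  ]
}}

```text
time_s: 12.72
position: [0.4135, 0.2876, 0.038]
tcp_rot: [[-0.165, 0.986, -0.0], [0.986, 0.165, -0.0], [-0.0, -0.0, -1.0]]
force: [0.2, 0.3, -0.2]
opening: 0.003
grasp_force: 0.0
```

{"fn": "move_arm", "kwargs": {
  "increments": [
    [[-0.04, 0, 0], [0, 0, 0], 1],
    [[-0.04, 0, 0], [0, 0, 0], 1],
    [[0, 0, 0], [0, 0, 0], 1],
    [[0, 0, 0], [0, 0, 0], 1]
  ]
}}

```text
time_s: 13.05
position: [0.4139, 0.2853, 0.0381]
tcp_rot: [[-0.165, 0.986, 0.0], [0.986, 0.165, -0.0], [-0.0, 0.0, -1.0]]
force: [-0.3, -0.3, 0.1]
opening: 0.006
grasp_force: 0.0
```

{"fn": "move_arm", "kwargs": {
  "increments": [
    [[-0.04, 0, 0], [0, 0, 0], 1],
    [[-0.04, 0, 0], [0, 0, 0], 1],
    [[0, 0, 0], [0, 0, 0], 1],
    [[0, 0, 0], [0, 0, 0], 1]
  ]
}}

```text
time_s: 13.38
position: [0.4146, 0.2846, 0.0382]
tcp_rot: [[-0.164, 0.986, 0.001], [0.986, 0.164, 0.003], [0.003, 0.002, -1.0]]
force: [-1.7, 7.1, -0.4]
opening: 0.003
grasp_force: 3.8
```

{"fn": "move_arm", "kwargs": {
  "increments": [
    [[-0.04, 0, 0], [0, 0, 0], 1],
    [[-0.04, 0, 0], [0, 0, 0], 1],
    [[0, 0, 0], [0, 0, 0], 1],
    [[0, 0, 0], [0, 0, 0], 1]
  ]
}}

```text
time_s: 13.72
position: [0.4146, 0.2845, 0.0384]
tcp_rot: [[-0.162, 0.987, 0.002], [0.987, 0.162, 0.006], [0.006, 0.003, -1.0]]
force: [-4.4, 17.1, -0.7]
opening: 0.007
grasp_force: 8.9
```

{"fn": "move_arm", "kwargs": {
  "increments": [
    [[0.2, 0, 0], [0, 0, 0], 1],
    [[0.6, 0, 0], [0, 0, 0], 1],
    [[0, 0, -1], [0, 0, 0], 1],
    [[0, 0, -1], [0, 0, 0], 1],
    [[0, 0, -1], [0, 0, 0], 1],
    [[0, 0, -1], [0, 0, 0], 1],
    [[0, 0, -1], [0, 0, 0], 1],
    [[0, 0, -1], [0, 0, 0], 1],
    [[-0.75, -0.6, 0], [0, 0, 0], 1],
    [[-0.75, -0.6, 0], [0, 0, 0], 1],
    [[-0.75, -0.6, 0], [0, 0, 0], 1]
  ]
}}

```text
time_s: 14.63
position: [0.3681, 0.228, 0.2187]
tcp_rot: [[-0.167, 0.986, 0.002], [0.986, 0.167, -0.0], [-0.0, 0.001, -1.0]]
force: [0.6, -1.2, 0.3]
opening: 0.001
grasp_force: 0.0
```

{"fn": "move_arm", "kwargs": {
  "increments": [
    [[0, 0, 0], [0, 0, 0.0577], 1],
    [[0, 0, 0], [0, 0, 0.0577], 1],
    [[0, 0, 0], [0, 0, 0.0577], 1],
    [[0, 0, 0], [0, 0, 0.0577], 1],
    [[0, 0, 0], [0, 0, 0.0577], 1],
    [[0, 0, 0], [0, 0, 0.0577], 1],
    [[0, 0, 0], [0, 0, 0.0577], 1],
    [[0, 0, 0], [0, 0, 0.0577], 1],
    [[0, 0, 0], [0, 0, 0.0577], 1],
    [[0, 0, 0], [0, 0, 0.0577], 1],
    [[0, 0, 0], [0, 0, 0.0577], 1],
    [[0, 0, 0], [0, 0, 0.0577], 1],
    [[0, 0, 0], [0, 0, 0.0577], 1],
    [[0, 0, 0], [0, 0, 0], 1]
  ]
}}

```text
time_s: 15.8
position: [0.3683, 0.2285, 0.218]
tcp_rot: [[0.987, 0.163, -0.0], [0.163, -0.987, -0.001], [-0.001, 0.0, -1.0]]
force: [-0.0, 0.4, 0.0]
opening: 0.006
grasp_force: 0.0
```

```bash
python3 - <<'E'
from h import *
P=np.array([.4485,.232,.166])
s=read_state();print(W2J(P,s["position"]),s["position"],np.round(s["tcp_rot"],3).tolist(),np.round(s["joint_positions"],1),np.round(s["force"],1))
c=capture("wrist");cv2.imwrite("pics/w4.png",cv2.resize(c["img"][:300,80:432,::-1],(704,600),interpolation=cv2.INTER_CUBIC))
for l in "clamp_pivot clamp_grip clamp_foot".split():
    print(l,[(np.round(np.array(d["xy"])*[512,384],1).tolist(),round(d["confidence"],2)) for d in pinpoint(c,l)[:2]])
print(np.round(fproj(c,J2W(P,[(65,0,70),(82.5,0,134)])),1).tolist())
E
```

```text
[-79.69179369   9.77654725] [0.36828822 0.22847399 0.21797908] [[0.987, 0.163, -0.0], [0.163, -0.987, -0.001], [-0.001, 0.0, -1.0]] [ 17.   15.9 108.6  -0.   55.5  97.6] [-0.   0.4  0. ]
clamp_pivot [([263.1, 42.2], 0.96)]
clamp_grip [([267.7, 7.6], 0.82)]
clamp_foot [([265.0, 91.3], 0.81)]
[[264.9, 44.1], [267.0, 7.7]]
```

View pics/w4.png

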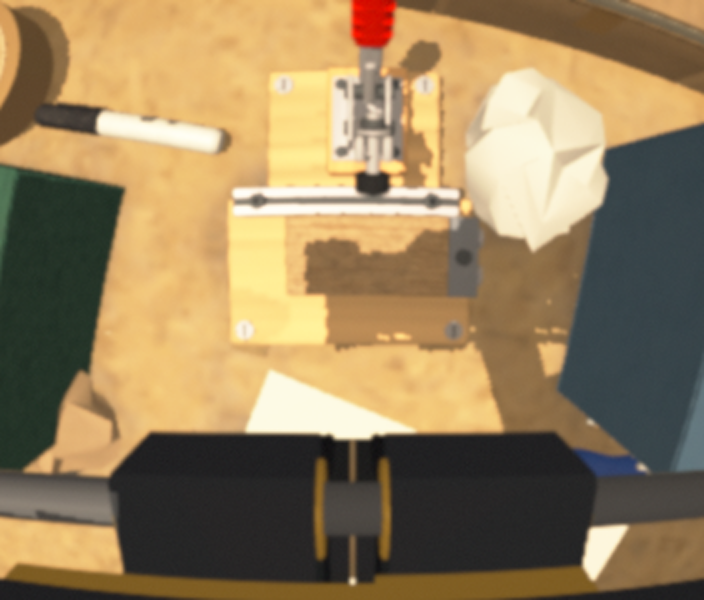

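The block sits flush with the fence (row ~215) and the stop (col ~448). The red handle at (372,20) matches the fitted jig frame. Now I compute the clamp path.

```bash
cat > plan.py <<'E'
from h import *
P=np.array([.4485,.232,.166]);a=np.radians(25);X=np.array([np.cos(a),np.sin(a)]);Z=np.array([np.sin(a),-np.cos(a)])
def tcp(th,rc=64,hd=12,gap=0):
    th=np.radians(th);h=hd*abs(np.sin(th-a))
    return np.array([65,70])+rc*np.array([np.cos(th),np.sin(th)])+(6.5+h+gap)*np.array([-np.sin(th),np.cos(th)])
def units(d): return np.round([d@X/30,d@Z/30],3)
E
python3 - <<'E'
from plan import *
s=read_state();j=W2J(P,s["position"]);cur=np.array([j[0],1000*s["position"][2]])
st=tcp(69,gap=12);print("start",st,"above d(level-tool x,z units)",(st-cur)/30, "tilted",units(st-cur),"y",j[1]/30)
prev=st
for th in list(range(69,-1,-6))+[0,-2,-4]:
    t=tcp(th);print(th,np.round(t,1),units(t-prev));prev=t
E
```

```text
start [ 62.88207739 139.36627391] above d(level-tool x,z units) [ 4.74542109 -2.62224429] tilted [3.193 4.382] y 0.3314407770138151
69 [ 74.1 135.1] [0.278 0.288]
63 [ 81.7 133.3] [0.205 0.159]
57 [ 89.1 130.7] [0.186 0.184]
51 [ 96.1 127.1] [0.164 0.206]
45 [102.8 122.8] [0.138 0.226]
39 [108.8 117.6] [0.11  0.242]
33 [114.2 111.7] [0.081 0.254]
27 [118.9 105.2] [0.049 0.262]
21 [122.1  99.8] [0.021 0.21 ]
15 [124.6  94.9] [0.005 0.184]
9 [126.7  89.7] [-0.01   0.185]
3 [128.3  84.3] [-0.026  0.186]
0 [129.   81.6] [-0.019  0.093]
-2 [129.4  79.7] [-0.015  0.062]
-4 [129.7  77.8] [-0.017  0.061]
```

{"fn": "move_arm", "kwargs": {
  "increments": [
    [[0, 0.11, 0], [0, 0.0521, 0], 1],
    [[0, 0.11, 0], [0, 0.0521, 0], 1],
    [[0, 0.11, 0], [0, 0.0521, 0], 1],
    [[0, 0, 0], [0, 0.0521, 0], 1],
    [[0.717, 0, 0.334], [0, 0, 0], 1],
    [[0.717, 0, 0.334], [0, 0, 0], 1],
    [[0.717, 0, 0.334], [0, 0, 0], 1],
    [[0.717, 0, 0.334], [0, 0, 0], 1],
    [[0.717, 0, 0.334], [0, 0, 0], 1],
    [[0.6, 0, 0.28], [0, 0, 0], 1],
    [[0, 0, 0], [0, 0, 0], 1],
    [[0, 0, 0], [0, 0, 0], 1]
  ]
}}

```text
time_s: 17.0
position: [0.5071, 0.2417, 0.2178]
tcp_rot: [[0.894, 0.166, 0.416], [0.151, -0.986, 0.069], [0.422, 0.001, -0.907]]
force: [-0.2, -0.3, 0.7]
opening: 0.006
grasp_force: 0.0
```

```bash
python3 - <<'E'
from plan import *
s=read_state();j=W2J(P,s["position"]);cur=np.array([j[0],1000*s["position"][2]])
print(j,cur,np.round(s["tcp_rot"],3).tolist(),units(tcp(69,gap=12)-cur))
c=capture("scene");cv2.imwrite("pics/s5.png",cv2.resize(c["img"][140:290,110:310,::-1],(800,600),interpolation=cv2.INTER_CUBIC))
for l in "clamp_pivot clamp_grip".split():print(l,[(np.round(np.array(d["xy"])*[512,384],1).tolist(),round(d["confidence"],2)) for d in pinpoint(c,l)[:2]])
print(proj(c,J2W(P,[(65,0,70),(82.5,0,134)])))
E
```

```text
[59.42273467 -0.08810434] [ 59.42273467 217.77271888] [[0.894, 0.166, 0.416], [0.151, -0.986, 0.069], [0.422, 0.001, -0.907]] [-1.     2.417]
clamp_pivot [([192.3, 206.0], 0.68)]
clamp_grip [([187.1, 193.0], 0.61)]
[[191.30272187 209.12212023]
 [187.43243704 193.3041732 ]]
```

View pics/s5.png

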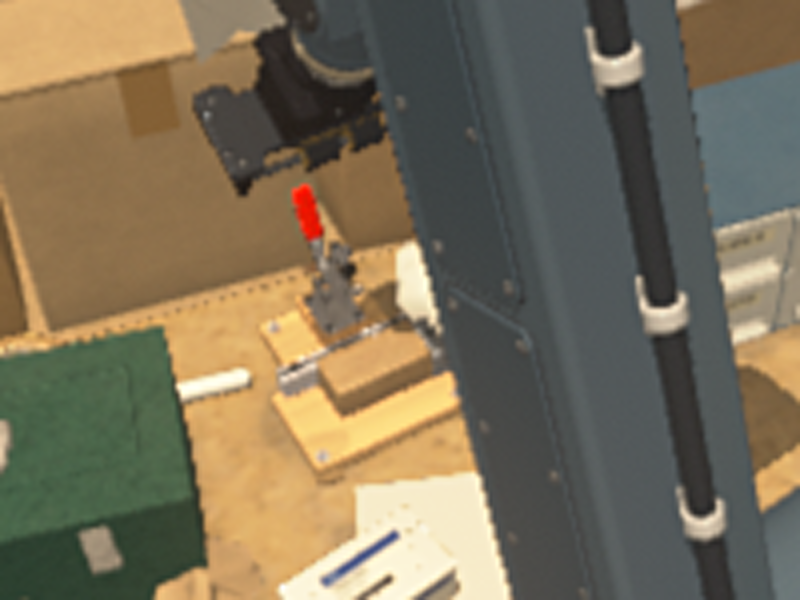

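The grip is at (187,193), within about 1 px of where the fit puts it, and nothing blocks the descent. Going down in front of the handle.

{"fn": "move_arm", "kwargs": {
  "increments": [
    [[-0.25, 0, 0.6], [0, 0, 0], 1],
    [[-0.25, 0, 0.6], [0, 0, 0], 1],
    [[-0.25, 0, 0.6], [0, 0, 0], 1],
    [[-0.25, 0, 0.6], [0, 0, 0], 1],
    [[0, 0, 0], [0, 0, 0], 1],
    [[0, 0, 0], [0, 0, 0], 1]
  ]
}}

```text
time_s: 17.65
position: [0.5084, 0.2422, 0.1394]
tcp_rot: [[0.895, 0.166, 0.414], [0.151, -0.986, 0.069], [0.42, 0.001, -0.908]]
force: [0.4, 0.2, 0.1]
opening: 0.004
grasp_force: 0.0
```

{"fn": "move_arm", "kwargs": {
  "increments": [
    [[0.14, 0, 0.14], [0, 0, 0], 1],
    [[0.14, 0, 0.15], [0, 0, 0], 1],
    [[0.1, 0, 0.08], [0, 0, 0], 1],
    [[0.1, 0, 0.08], [0, 0, 0], 1],
    [[0.09, 0, 0.09], [0, 0, 0], 1],
    [[0.09, 0, 0.09], [0, 0, 0], 1]
  ]
}}

```text
time_s: 18.15
position: [0.5357, 0.2468, 0.1317]
tcp_rot: [[0.894, 0.165, 0.417], [0.15, -0.986, 0.07], [0.423, -0.0, -0.906]]
force: [-3.1, 0.1, 1.9]
opening: 0.003
grasp_force: 2.0
```

Handle contact at about 4 N. Continuing along the arc.

{"fn": "move_arm", "kwargs": {
  "increments": [
    [[0.08, 0, 0.1], [0, 0, 0], 1],
    [[0.08, 0, 0.1], [0, 0, 0], 1],
    [[0.07, 0, 0.11], [0, 0, 0], 1],
    [[0.07, 0, 0.11], [0, 0, 0], 1],
    [[0.055, 0, 0.12], [0, 0, 0], 1],
    [[0.055, 0, 0.12], [0, 0, 0], 1],
    [[0.04, 0, 0.13], [0, 0, 0], 1],
    [[0.04, 0, 0.13], [0, 0, 0], 1],
    [[0.025, 0, 0.13], [0, 0, 0], 1],
    [[0.025, 0, 0.13], [0, 0, 0], 1]
  ]
}}

```text
time_s: 18.98
position: [0.5652, 0.2516, 0.1059]
tcp_rot: [[0.894, 0.165, 0.417], [0.15, -0.986, 0.07], [0.423, 0.0, -0.906]]
force: [-3.4, -0.1, 2.2]
opening: -0.0
grasp_force: 1.7
```

```bash
python3 - <<'E'
from plan import *
s=read_state();j=W2J(P,s["position"]);cur=np.array([j[0],1000*s["position"][2]])
print(j,cur,np.round(s["force"],1),[units(tcp(t)-cur).tolist() for t in (27,15,3,0,-2)])
E
```

```text
[1.18313352e+02 1.92123039e-02] [118.31335225 105.85619511] [-3.4 -0.1  2.2] [[0.008, 0.027], [0.035, 0.421], [-0.0, 0.792], [-0.019, 0.884], [-0.034, 0.946]]
```

{"fn": "move_arm", "kwargs": {
  "increments": [
    [[0.02, 0, 0.11], [0, 0, 0], 1],
    [[0.01, 0, 0.11], [0, 0, 0], 1],
    [[0, 0, 0.1], [0, 0, 0], 1],
    [[0, 0, 0.1], [0, 0, 0], 1],
    [[-0.005, 0, 0.1], [0, 0, 0], 1],
    [[-0.005, 0, 0.1], [0, 0, 0], 1],
    [[-0.01, 0, 0.1], [0, 0, 0], 1],
    [[0, 0, 0], [0, 0, 0], 1]
  ]
}}

```text
time_s: 19.65
position: [0.5749, 0.2534, 0.0866]
tcp_rot: [[0.893, 0.165, 0.418], [0.15, -0.986, 0.07], [0.424, -0.0, -0.906]]
force: [-1.5, -0.1, 1.2]
opening: 0.004
grasp_force: 0.8
```

{"fn": "move_arm", "kwargs": {
  "increments": [
    [[-0.01, 0, 0.06], [0, 0, 0], 1],
    [[-0.01, 0, 0.05], [0, 0, 0], 1],
    [[0, 0, 0], [0, 0, 0], 1],
    [[0, 0, 0], [0, 0, 0], 1]
  ]
}}

```text
time_s: 19.98
position: [0.5756, 0.2536, 0.0838]
tcp_rot: [[0.893, 0.165, 0.418], [0.15, -0.986, 0.07], [0.424, -0.0, -0.906]]
force: [-1.3, -0.6, 2.3]
opening: 0.008
grasp_force: 1.2
```

{"fn": "move_arm", "kwargs": {
  "increments": [
    [[-0.02, 0, 0.045], [0, 0, 0], 1],
    [[-0.02, 0, 0.045], [0, 0, 0], 1],
    [[0, 0, 0], [0, 0, 0], 1],
    [[0, 0, 0], [0, 0, 0], 1]
  ]
}}

```text
time_s: 20.32
position: [0.576, 0.2536, 0.0813]
tcp_rot: [[0.893, 0.165, 0.419], [0.15, -0.986, 0.071], [0.425, -0.0, -0.905]]
force: [-1.7, -0.4, 5.7]
opening: 0.008
grasp_force: 2.5
```

{"fn": "move_arm", "kwargs": {
  "increments": [
    [[-0.02, 0, 0.045], [0, 0, 0], 1],
    [[0, 0, 0], [0, 0, 0], 1],
    [[0, 0, 0], [0, 0, 0], 1]
  ]
}}

```text
time_s: 20.57
position: [0.5761, 0.2537, 0.0804]
tcp_rot: [[0.892, 0.166, 0.42], [0.15, -0.986, 0.071], [0.426, -0.0, -0.905]]
force: [-2.8, -0.9, 8.9]
opening: 0.001
grasp_force: 4.4
```

{"fn": "move_arm", "kwargs": {
  "increments": [
    [[-0.02, 0, 0.045], [0, 0, 0], 1],
    [[0, 0, 0], [0, 0, 0], 1],
    [[0, 0, 0], [0, 0, 0], 1]
  ]
}}

```text
time_s: 20.82
position: [0.5762, 0.2537, 0.08]
tcp_rot: [[0.892, 0.166, 0.421], [0.15, -0.986, 0.071], [0.427, -0.0, -0.904]]
force: [-6.3, -2.1, 15.6]
opening: 0.002
grasp_force: 8.0
```

{"fn": "move_arm", "kwargs": {
  "increments": [
    [[0.05, 0, -0.3], [0, 0, 0], 1],
    [[0, 0, -0.8], [0, 0, 0], 1],
    [[0, 0, -0.9], [0, 0, 0], 1],
    [[0, 0, -0.9], [0, 0, 0], 1],
    [[0, 0, -0.9], [0, 0, 0], 1],
    [[0, 0, -0.9], [0, 0, 0], 1],
    [[-0.9, 0, -0.42], [0, 0, 0], 1],
    [[-0.9, 0, -0.42], [0, 0, 0], 1],
    [[-0.9, 0, -0.42], [0, 0, 0], 1],
    [[-0.9, 0, -0.42], [0, 0, 0], 1],
    [[0, 0, 0], [0, -0.0521, 0], 1],
    [[0, 0, 0], [0, -0.0521, 0], 1],
    [[0, 0, 0], [0, -0.0521, 0], 1],
    [[0, 0, 0], [0, -0.0521, 0], 1],
    [[0, 0, 0], [0, 0, 0], 1],
    [[0, 0, 0], [0, 0, 0], 1]
  ]
}}

```text
time_s: 22.15
position: [0.4015, 0.2241, 0.2057]
tcp_rot: [[0.986, 0.165, 0.003], [0.165, -0.986, 0.001], [0.003, -0.0, -1.0]]
force: [-0.3, -0.6, 1.0]
opening: 0.003
grasp_force: 0.0
```

```bash
python3 - <<'E'
from plan import *
s=read_state();print(W2J(P,s["position"]),s["position"],np.round(s["force"],1),s["time_s"])
c=capture("wrist");cv2.imwrite("pics/w6.png",cv2.resize(c["img"][:300,80:432,::-1],(704,600),interpolation=cv2.INTER_CUBIC))
for l in "clamp_pivot clamp_grip clamp_foot".split():print(l,[(np.round(np.array(d["xy"])*[512,384],1).tolist(),round(d["confidence"],2)) for d in pinpoint(c,l)[:2]])
print(np.round(fproj(c,J2W(P,[(65,0,70),(131,0,76.5),(-22,0,54)])),1).tolist())
E
```

```text
[-4.76252430e+01 -1.08063556e-02] [0.40153122 0.22411981 0.20569727] [-0.3 -0.6  1. ] 22.15
clamp_pivot [([256.3, 70.9], 0.61)]
clamp_grip [([256.1, 8.9], 0.89)]
clamp_foot [([251.3, 158.2], 0.58)]
[[255.6, 72.5], [255.6, 8.8], [255.7, 156.5]]
```

View pics/w6.png

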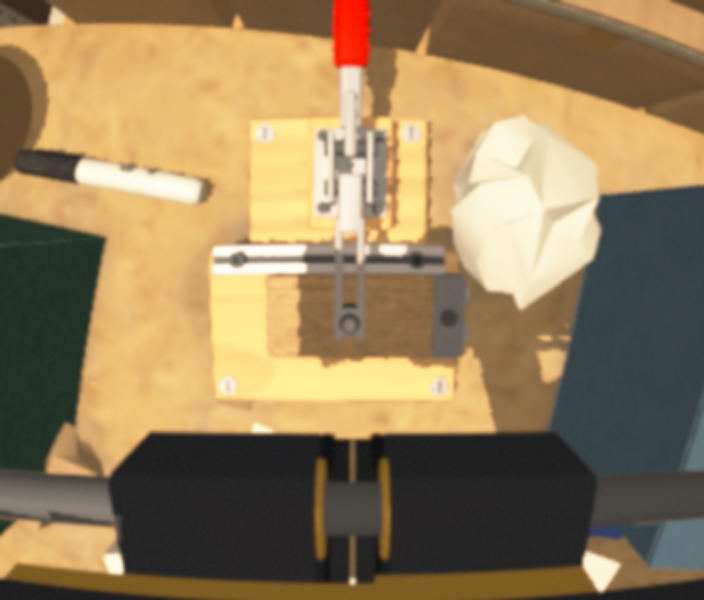

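The clamp is closed: the grip lies at the predicted closed spot (256,9) and the foot is on the block. The block is flush with the fence and stop, and the robot is clear of everything. Handing in.

```bash
python3 -c "
from rig import *
print(hand_in())"
```

```text
the job is handed in; nothing more can be done
None
```

I pushed the block flat to the fence, slid it up to the end stop and closed the clamp with its foot on the block. I handed the job in at about 22 s; the hardest push was about 18 N, against the end stop, no bystanders were touched, and no verdict came back.

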